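# Change over the bilge pumps at their ball valves

## Task

Change the outlet over from the blue pump to the red one without ever shutting the water off: with a fingertip, first push the red valve lever all the way open, to its stop in line with its pipe, then push the blue valve lever all the way shut, to its stop square across its pipe. Do not grip the levers, and leave the cup, multimeter, screwdriver and spray can where they are.

Things in the scene. Friction and masses are not known exactly. Their poses are not given: they have to be found in the camera images.
- board: white board, 520 x 640 x 18 mm, fixed; origin at the centre of its underside, x axis away from the robot at yaw 0. Carries two pump lines along x, 250 mm apart (blue and red swap sides between runs), and at their robot end a common outlet pipe along y, 27 mm thick, top at 64 mm, with a 48 mm wide gauge in its middle (top 97 mm above the table) and an upright plate at its +y end (top 113 mm)
- blue_line: the pump in use, fixed: white bilge pump with blue foot (104 mm across, top 160 mm above the table, 265 mm from the valve stem), white pipe 27 mm thick (top at 64 mm), brass ball valve. Origin on the board under the stem; x axis along the pipe to the pump. The outlet pipe crosses 90 mm behind the stem (-x); the upright plate stands 150 mm in +y from the +y line's stem
- red_line: the standby pump, fixed: white bilge pump with red foot, pipe and brass ball valve, same build as the blue line; origin on top of the board under the valve stem; its x axis runs along the pipe to the pump
- blue_lever (a joint): angle of the blue valve lever: 0 = shut (square across the pipe, pointing to the line's -y side, hard stop), 1.571 = fully open (along the pipe, pointing to the pump, hard stop); grows counter-clockwise seen from above. Starts at 1.3 to 1.57. Stiff (0.6 N m friction: about 8 N at 80 mm), stays where it is left
- red_lever (a joint): angle of the red valve lever, same meaning and stiffness; starts shut or nearly so (0 to 0.1)
- blue_pivot (a point): on the turning axis (vertical) of the blue lever, at the lever's mid-height, 105 mm above the table
- red_pivot (a point): on the turning axis (vertical) of the red lever, at the lever's mid-height, 105 mm above the table
- blue_tip (a point): free end of the blue lever, on its centre line at mid-height, 120 mm from the pivot. Blue vinyl grip 22 mm wide, 14 mm thick (98 to 112 mm above the table), from 41 to 120 mm out; nearer the pivot a bare steel strip 20 mm wide, 4 mm thick, 7 mm lower. Beneath the grip is free air down to the pipe and its clip (68 mm above the table)
- red_tip (a point): free end of the red lever, same build with a red vinyl grip, 120 mm from the pivot
- cup: loose white paper cup, 76 mm across, 90 mm high, standing on the +y side of the board; origin at the centre of its underside
- meter: loose green and black multimeter, 150 x 78 x 44 mm, lying on the -y side of the board; origin at the centre of its underside
- driver: loose screwdriver with an orange handle, 160 mm long, lying on the board between the two lines; origin at the middle of its underside
- can: loose yellow spray can with a red cap, 54 mm across, 145 mm high, standing on the board between the two pumps; origin at the centre of its underside
Mind the look-alikes: they are no part of the job. Of the things that look like the cup, the larger one is meant.

How it is judged:
By the outcome, as a careful person would: the job done as asked, in the order asked, and still so for the second after the job is handed in, with the robot touching nothing.
It also fails if it takes over 58 s, if anything falls off the work surface, if the arm or the gripper's body presses on something with over 40 N, if the wrist force passes 120 N, or if a joint passes its speed limit or range.

## Robot

A 7-joint arm with a two-finger parallel gripper is mounted at the origin on the work surface. World frame = base frame: x ahead of the robot, y to its left, z up, the work surface at z = 0. Lengths are in mm, angles in rad, forces in N, time in s.
With the tool pointing down it reaches from about 400 to 875 mm from the base axis. Payload 4.4 kg.
Tool frame: the origin (TCP) lies midway between the tips of the shut fingers; the grasp point (between the pads) lies 19 mm behind it; z points along the fingers, y is the line along which they close (so a half turn about z gives the same grasp; the last joint's range is limited). The gripper opens to 85 mm and grips with 20 to 120 N. Pads are 22 mm wide; open, the fingers measure 114 mm over their backs; the gripper's body (76 mm by 85 mm) begins 54 mm behind the grasp point. The pads swing forward as they close: fully open they stand 13 mm farther back than shut.
Start: joints at [1.052, 0.628, 0.038, 1.517, -0.027, 0.996, -0.02], TCP at [284.394, -584.498, 231.313] pointing down, gripper open.
Joint ranges: [-3.06, 3.06], [-0.37, 2.12], [-1.25, 1.32], [0.18, 2.47], [-1.1, 4.24], [0.23, 1.98], [-2.94, 2.94]. Speed limits (rad/s): [2.57, 2.57, 3.14, 3.14, 3.14, 3.14, 3.14].

## Interface

Orientations are given as [roll, pitch, yaw] about the fixed x, y, z axes, in that order (R = Rz(yaw) Ry(pitch) Rx(roll)).
In Python, from cell import ctrl gives the robot as it stands.
- The arm moves only by the shell command python3 -m handwheel 'ROWS'. ROWS is JSON, a list of rows, each a list of 3 entries, a list of its own where there are three numbers: the turn, a rotation vector about the tool's x, y, z in degrees, then the shift along the tool's x, y, z in m, then the closure, from 0 (fully open) to 1 (shut). A call has 1 to 5 rows; each row shifts and turns the commanded pose from where the row before left it, along the tool's axes as they then stand; what a row does not reach is not made up. A row lasts 1/12 s, in which the tool goes at most 41.7 mm and 7.16 degrees, less where a joint would pass 70% of its speed; a pose out of reach is approached as far as the arm can. A call is refused whole if a number of a shift passes 0.0417 or a number of a turn 7.16, either way. A call with a gripper value outside its range is refused whole. The fingers move at their own pace and stop on an object; the grip force is fixed at half the most. Time passes only in rows, so rows that do not move let the fingers close. It gives the time, the measured TCP pose, the force, the opening and the grip force at its end, in the units of the state.
- ctrl.read_state(): the state, without advancing time (a new reading comes with each control period).
- ctrl.get_image(name): name is "side" or "top" or "wrist"; returns a dict with "pixels" (420x560x3 uint8, red, green, blue), "fx", "fy", "cx", "cy" (pixels), "pose" (4x4, takes a point from camera to world coordinates); the wrist camera has in their place "T_tool_cam" (4x4, takes a point from camera to tool coordinates, whose origin is the TCP and whose axes are the flange's). Camera axes: x right, y up, looking along -z (the intrinsics and any distortion apply to the point x, -y, -z); pixel columns grow to the right and rows downward; lengths in mm; the calibration is good to about 2 mm. A picture is of the moment at which its call begins: read the wrist's pose just before it. There is no depth.
- ctrl.finish_job(): hands the job in; it is judged then, once.
The state is a dict: "clock": time; "qpos": joint angles; "qd": joint speeds; "tau": joint torques, N m; "eef_pos": TCP position; "tool_rot": TCP orientation; "force": force on the tool from outside, world axes, zero at the start; "torque": the same for the moment, N m; "width": finger opening in mm; "gripper_force": force on a finger pad.
Only numpy, scipy, OpenCV 4.12 (cv2) and the standard library are available. Lean on these libraries where they do the work, as an engineer would, in place of code of your own. Each camera call takes 0.05 s, during which the arm holds its last target. There are 200 camera calls.

## Working session

There is one attempt and no reset: what is moved stays moved. The work goes in short steps, Python scripts to look and compute and a shell command to move; the robot and the scene stay as the last step left them, time stands still between calls to the robot, and variables do not carry over. Pictures are saved under pics/ and viewed, at most 10 in all, crops included, and the job is handed in when it is done.

```bash
mkdir -p pics; cat > h.py <<'E'
import numpy as np, cv2
from cell import ctrl
def snap(n,f):
    im=ctrl.get_image(n); cv2.imwrite('pics/'+f,im['pixels'][:,:,::-1]); return im
def ray(im,u,v,z):
    P=np.array(im['pose']); d=P[:3,:3]@np.array([(u-im['cx'])/im['fx'],-(v-im['cy'])/im['fy'],-1]); o=P[:3,3]
    return o+d*(z-o[2])/d[2]
E
python3 - <<'E'
from h import *
im=snap('top','t0.png'); snap('side','s0.png')
print({k:im[k] for k in im if k!='pixels'})
s=ctrl.read_state(); print(s)
E
```

```text
{'fx': 531.537142935364, 'fy': 531.537142935364, 'cx': 266.7673357272964, 'cy': 213.5620564339368, 'pose': array([[ 2.77941311e-03,  9.86939041e-01, -1.61070186e-01,
         4.08794740e+02],
       [-9.99831613e-01,  5.66433154e-03,  1.74545328e-02,
         7.42104630e+01],
       [ 1.81389148e-02,  1.60994550e-01,  9.86788597e-01,
         1.37857424e+03],
       [ 0.00000000e+00,  0.00000000e+00,  0.00000000e+00,
         1.00000000e+00]])}
{'clock': 0.1, 'qpos': array([ 1.05218586,  0.62925726,  0.03847569,  1.51828316, -0.02698134,
        0.99629138, -0.01998423]), 'qd': array([-8.84103270e-04, -2.55992507e-03,  8.45701624e-04, -1.91895001e-03,
        3.11698379e-05,  7.26434505e-04,  4.11132066e-04]), 'tau': array([ 3.31148214e-03, -5.64537942e+01,  1.23062510e+00, -1.93975031e+01,
        1.13335319e-02,  5.39058834e-03,  2.30473023e-05]), 'eef_pos': array([ 284.12983567, -583.98214357,  230.47441744]), 'tool_rot': array([-3.13987303e+00,  5.16532477e-05,  4.52811063e-01]), 'force': array([ 0.61166597, -0.45626985,  0.02464739]), 'torque': array([-0.0462501 , -0.01045374,  0.02642873]), 'gripper_force': 0.0, 'width': 85.62675837630435}
```

View pics/t0.png

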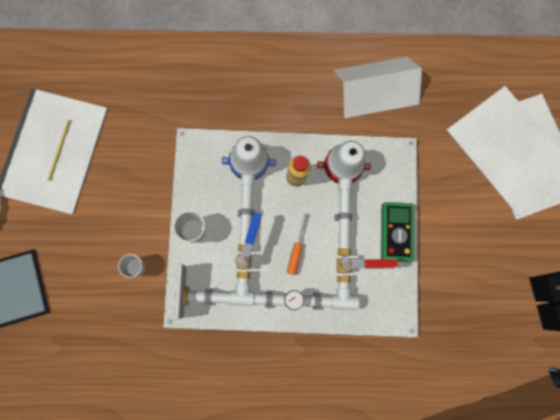

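View pics/s0.png

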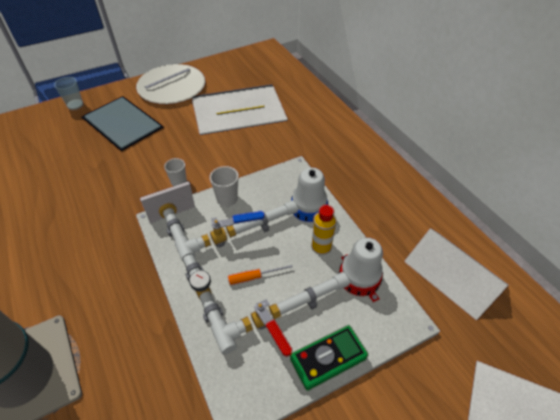

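The top view shows the red lever shut, from about (345,263) to (397,264). The blue lever is open, from about (243,260) to (257,213). I'll enlarge both.

```bash
python3 - <<'E'
import cv2
a=cv2.imread('pics/t0.png')[195:315,220:420]; cv2.imwrite('pics/c0.png',cv2.resize(a,None,fx=4,fy=4,interpolation=cv2.INTER_CUBIC))
E
```

```text
(no output)
```

View pics/c0.png

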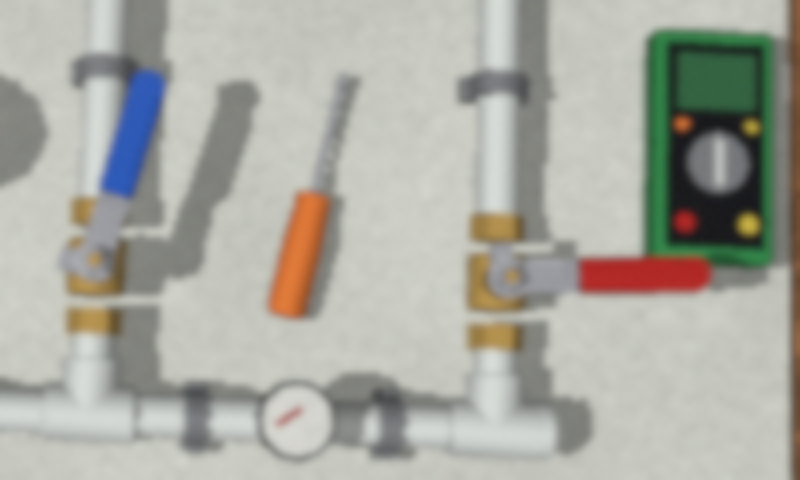

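```bash
cat >> h.py <<'E'
def crop(u,v): return u/4+220-0.4, v/4+195-0.4
E
python3 - <<'E'
from h import *
im=ctrl.get_image('top')
for n,u,v,z in [('rp',512,278,105),('rt',710,274,105),('bp',93,260,105),('bt',150,72,105),('outL',40,416,64),('outR',540,430,64),('rpipe1',495,400,64),('rpipe2',499,30,64),('bpipe1',88,400,64),('bpipe2',105,30,64),('met tl',650,35,44),('met bl',650,258,44),('drv',290,315,40)]:
    print(n,ray(im,*crop(u,v),z).round(1))
for u,v in [(181,130),(417,138),(168,327),(418,334)]: print(ray(im,u,v,18).round(1))
print(ray(im,*(190,220),90).round(1))
E
```

```text
rp [ 495.  -142.5  105. ]
rt [ 497.9 -261.8  105. ]
bp [504.8 108.6 105. ]
bt [618.9  75.2 105. ]
outL [412.7 141.1  64. ]
outR [ 405.1 -164.6   64. ]
rpipe1 [ 423.1 -137.4   64. ]
rpipe2 [ 653.8 -144.6   64. ]
bpipe1 [422.4 111.9  64. ]
bpipe2 [652.3 103.6  64. ]
met tl [ 654.8 -244.9   44. ]
met bl [ 512.1 -240.3   44. ]
drv [475.7 -13.4  40. ]
[854.3 278.4  18. ]
[ 837.6 -350.4   18. ]
[342.3 296.1  18. ]
[ 326.3 -331.    18. ]
[602.1 239.1  90. ]
```

Everything agrees: the levers come out at 119 mm, the stems are 251 mm apart, and the board yaw is about -0.03. Next I'll straighten the tool, shut the fingers and approach behind the red lever.

```bash
python3 -m handwheel '[[[0,0,6.5],[0,0,0],1],[[0,0,6.5],[0,0,0],1],[[0,0,6.5],[0,0,0],1],[[0,0,6.4],[0,0,0],1],[[0,0,0],[0,0,0],1]]'
python3 -m handwheel '[[[0,0,0],[0.016,-0.035,0.007],1],[[0,0,0],[0.016,-0.035,0.007],1],[[0,0,0],[0.016,-0.035,0.007],1],[[0,0,0],[0.016,-0.035,0.007],1],[[0,0,0],[0.016,-0.035,0.007],1]]'
python3 -m handwheel '[[[0,0,0],[0.016,-0.035,0.007],1],[[0,0,0],[0.016,-0.035,0.007],1],[[0,0,0],[0.016,-0.035,0.007],1],[[0,0,0],[0.016,-0.035,0.007],1],[[0,0,0],[0.016,-0.035,0.007],1]]'; python3 -m handwheel '[[[0,0,0],[0,0,0],1],[[0,0,0],[0,0,0],1]]'
```

```text
clock: 0.57
eef_pos: [284.4, -584.2, 230.9]
tool_rot: [-3.141, 0.001, -0.002]
force: [1.2, 0.1, -0.7]
width: 25.2
gripper_force: 0.0
clock: 0.98
eef_pos: [364.6, -407.7, 196.0]
tool_rot: [-3.141, -0.0, 0.004]
force: [1.1, 0.5, -0.5]
width: 0.0
gripper_force: 0.0
clock: 1.4
eef_pos: [444.6, -232.6, 161.1]
tool_rot: [-3.142, -0.0, 0.004]
force: [1.6, 0.0, 0.3]
width: 0.2
gripper_force: 0.0
clock: 1.57
eef_pos: [445.2, -231.3, 160.9]
tool_rot: [-3.14, 0.001, 0.01]
force: [0.3, -0.4, 0.4]
width: 0.1
gripper_force: 0.0
```

```bash
python3 -m handwheel '[[[0,0,0],[0,0,0.024],1],[[0,0,0],[0,0,0.024],1],[[0,0,0],[0,0,0.021],1],[[0,0,0],[0,0,0],1]]'
python3 - <<'E'
from h import *
p=np.array([495,-142.5])
for a in np.radians(np.arange(-88,6,10)):
    u=np.array([np.cos(a),np.sin(a)]); n=np.array([u[1],-u[0]])
    d=11+11*abs(n[0])+14.5*abs(n[1])
    print(round(np.degrees(a)),(p+85*u+d*n).round(0))
snap('top','t1.png')
a=cv2.imread('pics/t1.png')[195:315,220:420]; cv2.imwrite('pics/c1.png',cv2.resize(a,None,fx=4,fy=4,interpolation=cv2.INTER_CUBIC))
E
```

```text
clock: 1.9
eef_pos: [441.4, -234.9, 89.5]
tool_rot: [-3.14, 0.006, 0.001]
force: [0.2, 0.9, 0.2]
width: -0.1
gripper_force: 0.0
-88 [ 475. -228.]
-78 [ 488. -231.]
-68 [ 502. -231.]
-58 [ 516. -229.]
-48 [ 530. -225.]
-38 [ 544. -218.]
-28 [ 556. -208.]
-18 [ 567. -196.]
-8 [ 575. -181.]
2 [ 581. -165.]
```

View pics/c1.png

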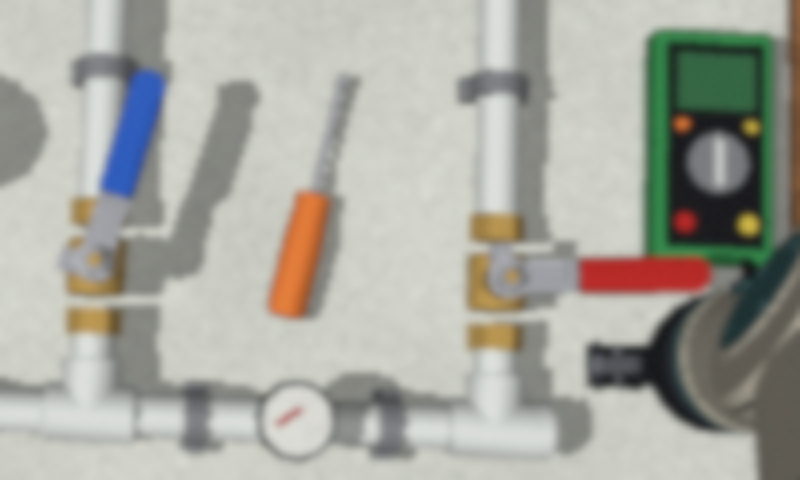

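```bash
python3 -m handwheel '[[[0,0,0],[0.015,-0.002,0],1],[[0,0,0],[0.015,-0.002,0],1],[[0,0,0],[0.010,0,0],1],[[0,0,0],[0.010,0,0],1],[[0,0,0],[0.010,0,0],1]]'
```

```text
clock: 2.37
eef_pos: [499.7, -231.4, 93.4]
tool_rot: [-3.14, 0.008, -0.001]
force: [-11.3, 2.4, 6.4]
width: -0.2
gripper_force: 4.6
```

```bash
python3 -m handwheel '[[[0,0,0],[0.010,-0.001,0],1],[[0,0,0],[0.010,-0.002,0],1],[[0,0,0],[0.010,-0.003,0],1],[[0,0,0],[0.010,-0.004,0],1],[[0,0,0],[0.010,-0.006,0],1]]'
```

```text
clock: 2.78
eef_pos: [547.7, -216.8, 92.5]
tool_rot: [3.141, 0.011, -0.002]
force: [-11.3, -3.3, 1.4]
width: -0.1
gripper_force: 4.7
```

```bash
python3 -m handwheel '[[[0,0,0],[0.009,-0.009,0],1],[[0,0,0],[0.008,-0.010,0],1],[[0,0,0],[0.007,-0.011,0],1],[[0,0,0],[0.004,-0.011,0],1],[[0,0,0],[0.002,-0.008,0],1]]'
```

```text
clock: 3.2
eef_pos: [580.9, -170.8, 93.2]
tool_rot: [3.135, 0.005, -0.001]
force: [-12.4, -29.0, -3.0]
width: 0.3
gripper_force: 16.7
```

```bash
python3 -m handwheel '[[[0,0,0],[0,-0.004,0],1],[[0,0,0],[0,-0.003,0],1],[[0,0,0],[0,0,0],1]]'
```

```text
clock: 3.45
eef_pos: [580.7, -171.3, 93.4]
tool_rot: [3.127, 0.002, -0.006]
force: [-5.4, -20.8, -5.6]
width: -0.0
gripper_force: 10.0
```

Red stopped where it should: 21–29 N against about 7 N of friction, with the finger at the predicted y of -171. Now I'll back off, lift and go across to the blue side.

```bash
python3 -m handwheel '[[[0,0,0],[0,0.020,0],1],[[0,0,0],[0,0.025,0],1],[[0,0,0],[0,0,-0.035],1],[[0,0,0],[0,0,-0.035],1],[[0,0,0],[0,-0.01,-0.02],1]]'
python3 -m handwheel '[[[0,0,0],[0.002,-0.036,0],1],[[0,0,0],[0.002,-0.036,0],1],[[0,0,0],[0.002,-0.036,0],1],[[0,0,0],[0.002,-0.036,0],1],[[0,0,0],[0.002,-0.036,0],1]]'
python3 -m handwheel '[[[0,0,0],[0.002,-0.036,0],1],[[0,0,0],[0.002,-0.036,0],1],[[0,0,0],[0.002,-0.036,0],1],[[0,0,0],[0.002,-0.036,0],1],[[0,0,0],[0,0,0],1]]'
python3 - <<'E'
from h import *
snap('top','t2.png')
a=cv2.imread('pics/t2.png')[125:315,170:420]; cv2.imwrite('pics/c2.png',cv2.resize(a,None,fx=3,fy=3,interpolation=cv2.INTER_CUBIC))
snap('side','s2.png')
E
```

```text
clock: 3.87
eef_pos: [585.1, -198.5, 187.2]
tool_rot: [3.137, -0.006, -0.004]
force: [-0.1, -0.7, 1.0]
width: 0.0
gripper_force: 0.0
clock: 4.28
eef_pos: [594.5, -12.6, 184.2]
tool_rot: [3.141, -0.003, 0.0]
force: [0.1, 0.8, -0.4]
width: 0.0
gripper_force: 0.0
clock: 4.7
eef_pos: [602.0, 141.5, 183.7]
tool_rot: [-3.134, -0.002, 0.013]
force: [-0.2, 1.6, 0.2]
width: -0.3
gripper_force: 0.0
```

View pics/c2.png

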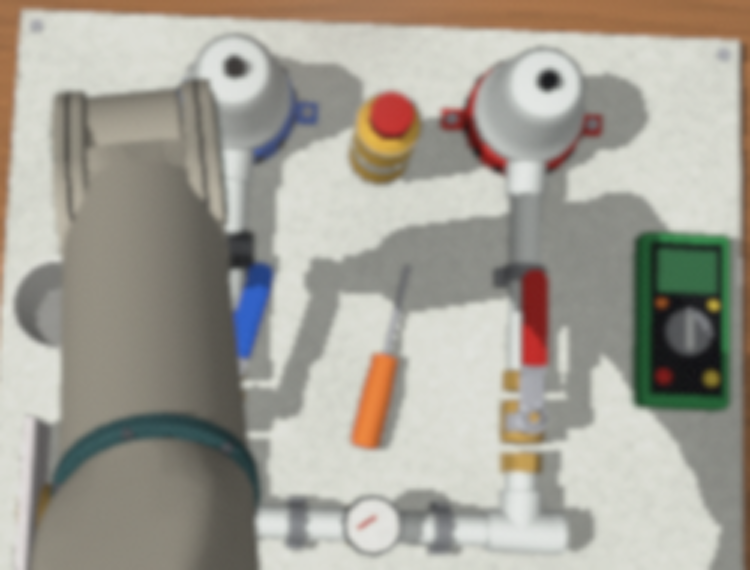

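View pics/s2.png

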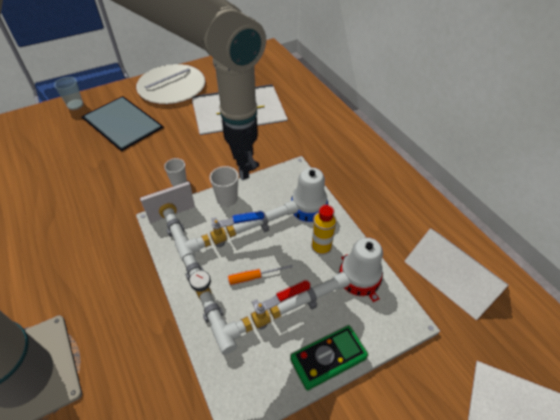

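The red lever lies along its pipe, and nothing else has moved. The finger is on the +y side of the blue lever. I'll check the red angle, then lower.

```bash
python3 -m handwheel '[[[0,0,0],[0,0.002,0.032],1],[[0,0,0],[0,0.002,0.032],1],[[0,0,0],[0,0.002,0.029],1],[[0,0,0],[0,0,0],1]]'
python3 - <<'E'
from h import *
im=ctrl.get_image('top')
f=lambda u,v,z:ray(im,u/3+170-.33,v/3+125-.33,z)
t=f(536,270,105);p=f(526,418,105);print(t,p,np.arctan2(*(t-p)[[1,0]]))
a=f(524,180,64);b=f(519,490,64);print(np.arctan2(*(a-b)[[1,0]]))
p=np.array([504.8,108.6])
for a in np.radians(np.arange(-16,-96,-8)):
    u=np.array([np.cos(a),np.sin(a)]); n=np.array([-u[1],u[0]])
    d=11+11*abs(n[0])+14.5*abs(n[1])
    print(round(np.degrees(a)),(p+85*u+d*n).round(0))
E
```

```text
clock: 5.13
eef_pos: [598.4, 120.7, 85.2]
tool_rot: [3.138, 0.009, -0.003]
force: [-1.8, -0.6, -0.3]
width: -0.2
gripper_force: 0.0
[ 615.08316421 -146.90569833  105.        ] [ 495.22289987 -136.25428402  105.        ] -0.08863244444233177
-0.036582516916237866
-16 [594. 112.]
-24 [594. 100.]
-32 [592.  88.]
-40 [589.  76.]
-48 [583.  65.]
-56 [576.  54.]
-64 [567.  44.]
-72 [556.  36.]
-80 [544.  29.]
-88 [530.  24.]
```

```bash
python3 -m handwheel '[[[0,0,0],[-0.003,0.010,0],1],[[0,0,0],[0,0.011,0],1],[[0,0,0],[-0.002,0.012,0],1],[[0,0,0],[-0.003,0.012,0],1],[[0,0,0],[-0.005,0.011,0],1]]'
```

```text
clock: 5.6
eef_pos: [590.0, 71.9, 91.5]
tool_rot: [-3.136, -0.004, 0.002]
force: [1.5, 11.1, -0.7]
width: -0.0
gripper_force: 4.2
```

```bash
python3 -m handwheel '[[[0,0,0],[-0.006,0.010,0],1],[[0,0,0],[-0.008,0.010,0],1],[[0,0,0],[-0.010,0.008,0],1],[[0,0,0],[-0.011,0.007,0],1],[[0,0,0],[-0.012,0.004,0],1]]'
```

```text
clock: 6.02
eef_pos: [547.3, 30.8, 92.2]
tool_rot: [-3.138, -0.013, 0.001]
force: [8.4, 4.6, -5.3]
width: 0.1
gripper_force: 4.7
```

```bash
python3 -m handwheel '[[[0,0,0],[-0.010,0.003,0],1],[[0,0,0],[-0.008,0.001,0],1],[[0,0,0],[-0.006,0,0],1],[[0,0,0],[-0.004,0,0],1],[[0,0,0],[0,0,0],1]]'
```

```text
clock: 6.43
eef_pos: [524.2, 24.7, 92.9]
tool_rot: [-3.141, -0.022, -0.001]
force: [15.3, 1.0, -8.6]
width: 0.1
gripper_force: 6.9
```

```bash
python3 -m handwheel '[[[0,0,0],[-0.004,0,0],1],[[0,0,0],[-0.003,0,0],1],[[0,0,0],[0,0,0],1]]'
```

```text
clock: 6.68
eef_pos: [524.2, 24.5, 93.7]
tool_rot: [3.141, -0.036, -0.001]
force: [25.3, 1.8, -16.9]
width: 0.4
gripper_force: 12.3
```

Blue is at its stop: it stays put while the force rises to 25 N. I'll back off, lift clear and check.

```bash
python3 -m handwheel '[[[0,0,0],[0.020,0,0],1],[[0,0,0],[0.025,0,0],1],[[0,0,0],[0,0,-0.035],1],[[0,0,0],[0,0,-0.035],1],[[0,0,0],[0,0,-0.035],1]]'
python3 -m handwheel '[[[0,0,0],[0,0.038,0],1],[[0,0,0],[0,0.038,0],1],[[0,0,0],[0,0.038,0],1],[[0,0,0],[0,0.038,0],1],[[0,0,0],[0,0.038,0],1]]'
python3 -m handwheel '[[[0,0,0],[0,0.038,0],1],[[0,0,0],[0,0.038,0],1],[[0,0,0],[0,0.038,0],1],[[0,0,0],[0,0.038,0],1],[[0,0,0],[0,0.038,0],1]]'
python3 -m handwheel '[[[0,0,0],[-0.02,0.03,0],1],[[0,0,0],[-0.02,0.03,0],1],[[0,0,0],[-0.02,0.03,0],1],[[0,0,0],[0,0,0],1],[[0,0,0],[0,0,0],1]]'
python3 - <<'E'
from h import *
snap('top','t3.png')
a=cv2.imread('pics/t3.png')[195:315,220:420]; cv2.imwrite('pics/c3.png',cv2.resize(a,None,fx=4,fy=4,interpolation=cv2.INTER_CUBIC))
E
```

```text
clock: 7.1
eef_pos: [552.3, 23.5, 196.7]
tool_rot: [3.14, -0.001, -0.001]
force: [0.7, 0.0, 0.2]
width: 0.1
gripper_force: 0.0
clock: 7.52
eef_pos: [551.9, -168.2, 196.9]
tool_rot: [3.14, -0.004, -0.001]
force: [0.9, -0.1, 0.3]
width: -0.1
gripper_force: 0.0
clock: 7.93
eef_pos: [551.1, -358.5, 197.0]
tool_rot: [3.139, -0.003, -0.001]
force: [0.4, 0.4, -0.4]
width: -0.1
gripper_force: 0.0
clock: 8.35
eef_pos: [488.3, -449.6, 196.7]
tool_rot: [3.137, -0.001, -0.007]
force: [0.2, 1.3, -0.5]
width: 0.2
gripper_force: 0.0
```

View pics/c3.png

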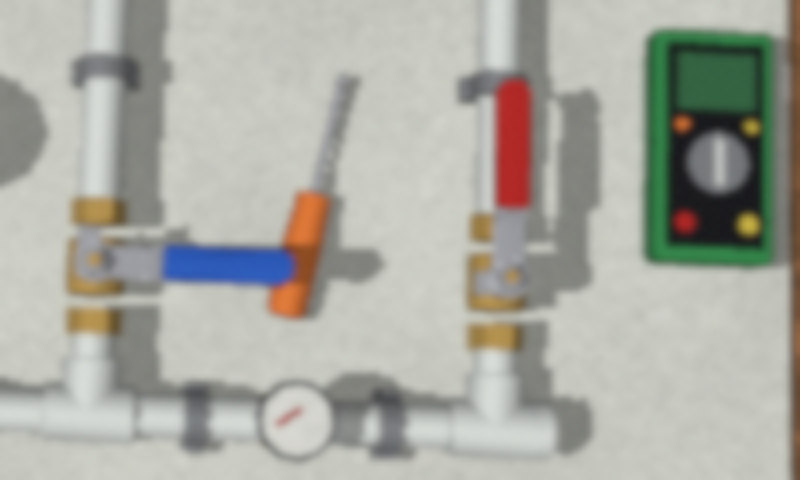

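View pics/t3.png

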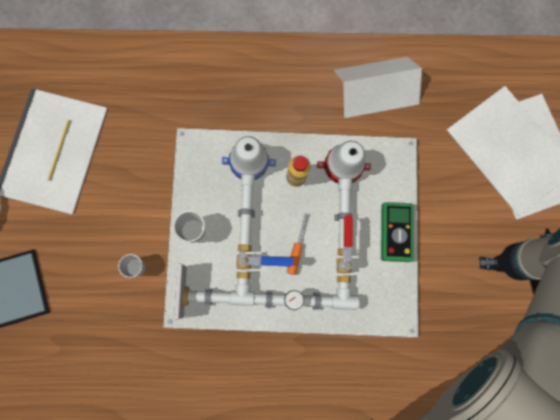

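Blue runs square across its pipe, from (93,260) to (295,268) in the crop. Red runs along its pipe, from (512,278) to (514,80). The loose things are where they were and the robot is clear.

```bash
python3 - <<'E'
from h import *
im=ctrl.get_image('top')
for p,t in [((512,278),(514,80)),((93,260),(296,268))]:
    d=ray(im,*crop(*t),105)-ray(im,*crop(*p),105); print(np.arctan2(d[1],d[0])+.031+np.pi/2, np.linalg.norm(d))
print(ctrl.finish_job())
E
```

```text
1.5698794857540246 120.29715393735758
-0.004220791281874803 121.59003817274667
the job is handed in; nothing more can be done
None
```

The job is handed in: I pushed the red lever fully open first (measured 1.570 rad), then the blue lever fully shut (measured 0.00 rad), and the cup, multimeter, screwdriver and spray can stayed where they were.

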